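# Lock a filter cartridge in its bayonet socket and reset the metering valve

### The job

Fit the blue filter cartridge to the gas manifold: lower it into the round bayonet socket with its two lugs in the two slots, press it down against the spring, turn it a quarter turn clockwise (seen from above) and let it spring up into its lock. Then set the black handwheel to the green mark so that the play in its thread is taken up: turn it clockwise about 20 degrees beyond the mark, come back anticlockwise to the mark and let go. Leave the spent grey cartridge, the specimen jar and the purple stain bottle undisturbed.

Things in the scene. Friction and masses are not known exactly. Their poses are not given: they have to be found in the camera images.
- blue_cartridge_center (a point): Centre of the loose blue filter cartridge (upright, 132 mm tall, 0.3 kg), on its axis, 66 mm above its underside; z up, same after half a turn. Body 58 mm across, from 40 to 96 mm above the underside. Below it a white neck, 48 mm across, with two steel lugs on the +x and -x sides, each 12 mm wide, 4 to 12 mm above the underside, reaching 34 mm from the axis.
- blue_cartridge_bar (a point): Middle of the grip bar on top of the blue cartridge, 48 mm above its centre. The bar is 54 mm long (along its own x, in line with the lugs), 20 mm thick (along y) and 36 mm high, from 96 to 132 mm above the cartridge's underside; a white line runs along its top. Below it is the flat shoulder of the body.
- grey_cartridge_center (a point): Centre (66 mm above the underside) of a spent cartridge of the same shape in grey, a bystander to leave alone. The two cartridges may stand in each other's places.
- socket (a point): Mouth of the steel bayonet socket, on its vertical axis, at the collar's top, 60 mm above the bench. Axes are the fixed manifold's: z up, y from valve to socket. Collar 88 mm outside, bore 53 mm. Entry slots 20 mm wide on the +x and -x sides (black ticks on the rim): the cartridge goes in with its x along this x, either way round; 2.5 mm clearance all round, about 7 degrees either way.
- plunger (a joint): How far the brass spring plunger in the socket is pressed down, m (0 to 0.014, hard stop). 8 N at 0, 14 N at 0.014. The cartridge's underside meets it 20 mm below the mouth (cartridge centre 46 mm above the mouth). The cartridge can turn once pressed 11 mm or more; 12.5 mm is a good depth. Locked it reads about 0.005.
- socket_lock (a point): Same point as the socket mouth, for the lock. Pressed in, the cartridge turns only clockwise from above, to a stop at about 96 degrees. At 84 to 96 degrees the lugs stand under notches (green dots on the rim, at +y and -y), and when let up it rises 5 to 9 mm into them: locked, its centre is about 41 mm above the mouth and its x lies along this y.
- handwheel_grip (a point): Middle of the grip bar on the black handwheel, on the wheel's vertical axis, about 119 mm above the bench, 180 mm from the socket axis. The bar is 64 mm long (along its own x), 18 mm thick (along y), from 100 (top of the disc) to 136 mm above the bench. Disc 86 mm in diameter. It turns both ways with light friction (0.1 N m), about a vertical axis.
- handwheel_pointer (a point): The red pointer line on the handwheel's disc, at the wheel's own -x side, 40 mm from its axis. At the start it stands 35 to 60 degrees anticlockwise (seen from above) of the green mark.
- valve_mark (a point): Fixed point 40 mm from the wheel's axis on the manifold's -x side (towards the robot), where the pointer stands when set (wheel's x along this x); the green mark on the white bezel is just outside it, 50 mm from the axis. Axes are the manifold's: the pointer is at positive y here when clockwise of the mark, at negative y when anticlockwise.
- handwheel (a joint): Play between handwheel and valve spindle, rad: -0.12 when the wheel was last turned clockwise and drives the spindle that way, +0.12 when it was last turned anticlockwise and drives it that way; in between, the wheel turns without the spindle.
- specimen_jar_center (a point): Centre of a loose specimen jar, 52 mm in diameter, 62 mm tall, a bystander.
- stain_bottle_center (a point): Centre of a loose purple stain dropping bottle with a red top, 42 mm in diameter, 99 mm tall, a bystander.
Mind the look-alikes: they are no part of the job. What is shaped like the part that bears blue_cartridge_center but orange or red is not meant.

How it is judged:
On the way, in this order (a step that is already met when the one before it is completed fails the run):
1. the blue cartridge is pressed down at least 10 mm against the spring with its lugs still in line with the slots (horizontal distance between blue_cartridge_center and socket below 0.006 m and angle between the x axis of blue_cartridge_center and the x axis of socket, either way round below 0.25 rad and value of joint plunger above 0.01 m).
2. the blue cartridge is locked in the socket: turned a quarter turn and risen into its notches (horizontal distance between blue_cartridge_center and socket below 0.005 m and z of blue_cartridge_center in the frame of socket between 0.0375 and 0.0438 m and angle between the x axis of blue_cartridge_center and the y axis of socket, either way round below 0.26 rad and angle between blue_cartridge_center's own z axis and vertical below 0.12 rad), for 0.3 s.
3. the handwheel's pointer has been turned at least 11 degrees clockwise beyond the green mark (y of handwheel_pointer in the frame of valve_mark above 0.0078 m and x of handwheel_pointer in the frame of valve_mark below 0.03 m).
At the end, for the whole second after the job is handed in: Blue cartridge locked: within 5 mm of the socket axis, upright within 7 degrees, a quarter turn from the slots within 15 degrees, its centre 37.5 to 43.8 mm above the mouth. Handwheel pointer within 5 mm of the set point, play taken up anticlockwise (joint handwheel above 0.05) (all of step 2 and horizontal distance between handwheel_pointer and valve_mark below 0.005 m and value of joint handwheel above 0.05 rad); the robot touches nothing.
It fails at once if the grey cartridge is moved more than 25 mm or tipped (distance of grey_cartridge_center from where it was at the start of the episode above 0.025 m or angle between grey_cartridge_center's own z axis and vertical above 0.5 rad).
It fails at once if the specimen jar is moved more than 25 mm (distance of specimen_jar_center from where it was at the start of the episode above 0.025 m).
It fails at once if the stain bottle is moved more than 25 mm (distance of stain_bottle_center from where it was at the start of the episode above 0.025 m).
It also fails if it takes over 58 s, if anything falls off the work surface, if the arm or the gripper's body presses on something with over 40 N, if the wrist force passes 120 N, or if a joint passes its speed limit or range.

### The arm

A 6-joint arm with a two-finger parallel gripper is mounted at the origin on a cart in front of the work surface, level with it; the furniture and walls round the work are solid. World frame = base frame: x ahead of the robot, y to its left, z up, the work surface at z = 0. Lengths are in m, angles in rad, forces in N, time in s.
With the tool pointing down it reaches from about 0.375 to 0.9 m from the base axis. Payload 3.1 kg.
Tool frame: the origin (TCP) lies at the very end of the fingers, on their centre line; the grasp point (between the pads) lies 19 mm behind it (hold_point_z is the distance from the TCP to the grasp point, in m); z points along the fingers, x is the direction in which the jaws open and shut, and the axes are right-handed (so a half turn about z gives the same grasp; the last joint's range is limited). The gripper opens to 87 mm and grips with 3 to 60 N. Pads are 19 mm wide; open, the fingers measure 117 mm over their backs; the gripper's body (75 mm by 190 mm) begins 51 mm behind the grasp point.
Start: joints at [-1.343, 0.527, 1.433, -0, 1.181, -0.178], TCP at [0.247, -0.574, 0.223] pointing down, gripper open.
Joint ranges: [-3.08, 3.08], [-0.75, 2.2], [0.22, 2.44], [-1.43, 4.57], [0, 2.65], [-2.85, 2.85]. Speed limits (rad/s): [2.79, 2.79, 3.14, 3.14, 3.14, 3.14].

### API

Orientations are given as a unit quaternion [x, y, z, w].
In Python, from rig import * gives the robot as it stands.
- The arm moves only by the tool carry_out, never from a script. Its argument "deltas" is a list of rows, each a list of 7 numbers: the closure, from -1 (fully open) to 1 (shut), then the shift along the tool's x, y, z in units of 25 mm (1.0 is 25 mm), then the turn, a rotation vector about the tool's x, y, z in degrees. In form: [[jaw, x, y, z, rx, ry, rz], ...]. A call has 1 to 8 rows; each row is the pose to reach, as a shift and turn from the pose commanded when the call began, along the tool's axes at that moment; what a row does not reach only later rows make up. A row lasts 1/10 s, in which the tool goes at most 50 mm and 8.59 degrees, less where a joint would pass 70% of its speed; a pose out of reach is approached as far as the arm can. A call with a gripper value outside its range is refused whole. The fingers move at their own pace and stop on an object; "force" is the grip in N (left out, the last holds). Time passes only in rows, so rows that repeat a pose let the fingers close. It gives the time, the measured TCP pose, the force and the opening at its end, in the units of the state.
- get_obs(): the state, without advancing time (a new reading comes with each control period).
- camera(name): name is "scene" or "side" or "wrist"; returns (picture, depth): 420x560x3 uint8, red, green, blue; 420x560 float32, m along the optical axis (not along the pixel's ray), 0 where there is no reading.
- camera_info(name): a dict with "mtx" (3x3 intrinsics, pixels), "origin" and "rotation" of the camera in the world. Camera axes: x right, y down, z forward; pixel columns grow to the right and rows downward; lengths in m; the calibration is good to about 2 mm. A picture is of the moment at which its call begins: read the wrist's pose just before it. camera_info takes no time and is no camera call; for the wrist camera it gives the pose at the moment of the call.
- hand_in(): hands the job in, once; it reports no verdict.
Trained networks look in the newest picture that a camera, given by its name, has taken for a name from the list of things; names that differ only in an ending like _2 or _b are one class to them, and where a whole thing is asked for, a point or a joint stands for the part that bears it (a point fixed in the world has none). Each returns a list of dicts, best first, with "score" (0 to 1); they miss things now and then, are a little off and sometimes report something else, mostly with a low value. They report only what shows in the picture. A call takes as long as a camera call. They do not tell look-alikes from the thing itself.
- spot_in(camera, target): "pixel" ([row, column] in pixels, amid what is visible of it).
The state is a dict: "time": time; "q": joint angles; "joint_velocities": joint speeds; "joint_torque": joint torques, N m; "position": TCP position; "tool_rot": TCP orientation; "ft_force": force on the tool from outside, world axes, zero at the start; "moment": the same for the moment, N m; "grip_width": finger opening in m.
Only numpy, scipy, OpenCV 4.12 (cv2) and the standard library are available. Lean on these libraries where they do the work, as an engineer would, in place of code of your own. Each camera call takes 0.05 s, during which the arm holds its last target.

## Working session

There is one attempt and no reset: what is moved stays moved. The work goes in short steps, Python scripts to look and compute and a tool call to move; the robot and the scene stay as the last step left them, time stands still between calls to the robot, and variables do not carry over. Pictures are saved under pics/ and viewed, and the job is handed in when it is done.

Besides the shell and the picture viewer there is one more tool, called after "Request:" as name(argument=value, ...) on one line, values as JSON. carry_out: Moves the arm, as the interface text tells. Its arguments: {"type":"object","properties":{"deltas":{"type":"array"},"force":{"type":"number"}},"required":["deltas"]}

```bash
ls; mkdir -p pics; cat > h.py <<'E'
from rig import *
import numpy as np, cv2
def save(name,img): cv2.imwrite('pics/'+name,cv2.cvtColor(img,cv2.COLOR_RGB2BGR))
def w(info,d,r,c):
    K=np.array(info['mtx']);z=d[int(r),int(c)]
    p=np.array([(c-K[0,2])/K[0,0]*z,(r-K[1,2])/K[1,1]*z,z])
    return np.array(info['origin'])+np.array(info['rotation'])@p
E
python3 - <<'E'
from h import *
np.set_printoptions(precision=4,suppress=True)
o=get_obs();print(o)
for n in ['scene','side']:
    p,d=camera(n);save(n+'0.png',p);i=camera_info(n);print(n,i)
    np.savez('/tmp/'+n,p=p,d=d,**{k:np.array(i[k]) for k in ['mtx','origin','rotation']})
    for t in ['blue_cartridge_center','blue_cartridge_bar','grey_cartridge_center','socket','handwheel_grip','handwheel_pointer','valve_mark','specimen_jar_center','stain_bottle_center']:
        try:
            for x in spot_in(n,t)[:3]:
                print(t,x, w(i,d,*x['pixel']))
        except Exception as e: print(t,e)
E
```

```text
pics
{'time': 0.0, 'q': array([-1.3425,  0.5285,  1.4339, -0.0001,  1.1814, -0.1785]), 'joint_velocities': array([-0.0004, -0.0013, -0.0001, -0.001 , -0.0002,  0.0027]), 'joint_torque': array([ -0.0004, -44.0041, -17.6596,   0.0632,   0.0583,  -0.0002]), 'position': array([ 0.2472, -0.5733,  0.2216]), 'tool_rot': array([ 0.8354, -0.5497, -0.0008, -0.0007]), 'ft_force': array([-0.0205, -1.2141, -0.0215]), 'moment': array([-0.0369, -0.0111, -0.0008]), 'grip_width': 0.08722034121538891}
scene {'mtx': array([[440.9123,   0.    , 277.2115],
       [  0.    , 440.9123, 203.2178],
       [  0.    ,   0.    ,   1.    ]]), 'origin': array([-0.0432,  0.6281,  0.5707]), 'rotation': array([-0.3574,  0.7895, -0.4523,  0.2107])}
blue_cartridge_center matmul: Input operand 1 has a mismatch in its core dimension 0, with gufunc signature (n?,k),(k,m?)->(n?,m?) (size 3 is different from 4)
blue_cartridge_bar matmul: Input operand 1 has a mismatch in its core dimension 0, with gufunc signature (n?,k),(k,m?)->(n?,m?) (size 3 is different from 4)
grey_cartridge_center matmul: Input operand 1 has a mismat
[... 1790 characters left out ...]
mension 0, with gufunc signature (n?,k),(k,m?)->(n?,m?) (size 3 is different from 4)
handwheel_grip matmul: Input operand 1 has a mismatch in its core dimension 0, with gufunc signature (n?,k),(k,m?)->(n?,m?) (size 3 is different from 4)
handwheel_pointer matmul: Input operand 1 has a mismatch in its core dimension 0, with gufunc signature (n?,k),(k,m?)->(n?,m?) (size 3 is different from 4)
valve_mark matmul: Input operand 1 has a mismatch in its core dimension 0, with gufunc signature (n?,k),(k,m?)->(n?,m?) (size 3 is different from 4)
stain_bottle_center matmul: Input operand 1 has a mismatch in its core dimension 0, with gufunc signature (n?,k),(k,m?)->(n?,m?) (size 3 is different from 4)
```

```bash
cat > h.py <<'E'
from rig import *
import numpy as np, cv2
from scipy.spatial.transform import Rotation as R
np.set_printoptions(precision=4,suppress=True)
def save(name,img): cv2.imwrite('pics/'+name,cv2.cvtColor(img,cv2.COLOR_RGB2BGR))
def ray(info,r,c):
    K=np.array(info['mtx'])
    p=np.array([(c-K[0,2])/K[0,0],(r-K[1,2])/K[1,1],1])
    return np.array(info['origin']),R.from_quat(info['rotation']).as_matrix()@p
def w(info,d,r,c):
    o,v=ray(info,r,c); return o+v*d[int(round(r)),int(round(c))]
def onz(info,r,c,z):
    o,v=ray(info,r,c); return o+v*(z-o[2])/v[2]
def cloud(info,d):
    K=np.array(info['mtx']);rr,cc=np.mgrid[:d.shape[0],:d.shape[1]]
    P=np.stack([(cc-K[0,2])/K[0,0]*d,(rr-K[1,2])/K[1,1]*d,d],-1)
    return P@R.from_quat(info['rotation']).as_matrix().T+np.array(info['origin'])
def proj(info,P):
    K=np.array(info['mtx']);p=(np.atleast_2d(P)-info['origin'])@R.from_quat(info['rotation']).as_matrix()
    return np.stack([p[:,1]/p[:,2]*K[1,1]+K[1,2],p[:,0]/p[:,2]*K[0,0]+K[0,2]],-1)
E
python3 - <<'E'
from h import *
for n in ['scene','side']:
    p,d=camera(n);save(n+'1.png',p);i=camera_info(n)
    np.savez('/tmp/'+n,p=p,d=d,**{k:np.array(i[k]) for k in ['mtx','origin','rotation']})
    for t in ['blue_cartridge_bar','grey_cartridge_center','socket','handwheel_grip','handwheel_pointer','valve_mark']:
            for x in spot_in(n,t)[:3]:
                print(n,t,np.array(x['pixel']),round(x['score'],2), w(i,d,*x['pixel']))
E
```

```text
scene blue_cartridge_bar [240.3 194.5] 0.95 [0.5889 0.2952 0.0862]
scene blue_cartridge_bar [241.7 298.1] 0.81 [0.4615 0.1424 0.0782]
scene blue_cartridge_bar [222.4 237.7] 0.73 [0.5899 0.192  0.0824]
scene grey_cartridge_center [270.9 265.6] 0.79 [0.4262 0.2531 0.0872]
scene socket [208.8 373. ] 0.82 [ 0.503  -0.1483  0.0179]
scene handwheel_pointer [173.4 399.9] 0.59 [ 0.4849 -0.2148  0.0984]
scene valve_mark [210.2 374.2] 0.62 [ 0.4988 -0.1479  0.0159]
side blue_cartridge_bar [272.  206.2] 0.93 [0.5963 0.2944 0.0959]
side blue_cartridge_bar [240.6 228.5] 0.76 [0.6033 0.1958 0.0981]
side blue_cartridge_bar [334.8 210.6] 0.57 [0.5037 0.4154 0.0986]
side grey_cartridge_center [290.4 285.7] 0.79 [0.4301 0.2568 0.0947]
side socket [194.9 325.6] 0.85 [ 0.4982 -0.1372  0.0352]
side socket [240.4 229.1] 0.25 [0.6042 0.1921 0.095 ]
side handwheel_grip [162.7 345. ] 0.96 [ 0.4793 -0.2145  0.1028]
side handwheel_pointer [161.7 340.7] 0.68 [ 0.4899 -0.2078  0.1066]
side handwheel_pointer [183.6 237.7] 0.37 [ 0.7234 -0.0401  0.0559]
side valve_mark [194.3 324.8] 0.57 [ 0.4994 -0.1331  0.0397]
side valve_mark [165.1 342. ] 0.37 [0.2185 0.7489 0.7729]
```

View pics/scene0.png

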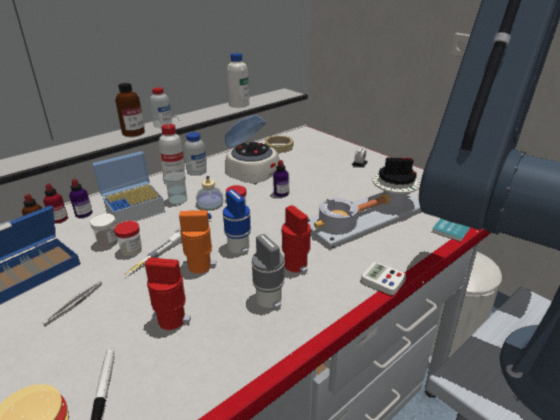

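View pics/side0.png

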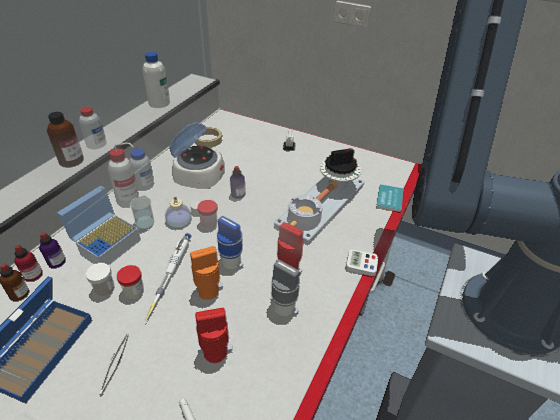

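```bash
python3 - <<'E'
from h import *
out=[]
for n,(r0,r1,c0,c1),(r2,r3,c2,c3) in [('scene',(180,260,215,260),(150,240,310,430)),('side',(208,275,210,250),(140,245,270,370))]:
    z=np.load(f'/tmp/{n}.npz');i={k:z[k] for k in ['mtx','origin','rotation']}
    C=cloud(i,z['d']);p=z['p']
    S=C[r0:r1,c0:c1].reshape(-1,3);col=p[r0:r1,c0:c1].reshape(-1,3).astype(int)
    m=(col[:,2]>col[:,0]+40)
    t=S[m&(S[:,2]>.122)&(S[:,2]<.145)];print(n,'bluetop',len(t),t.mean(0),np.percentile(S[m][:,2],[2,50,98]))
    s=S[m&(S[:,2]>.105)]; print('bar',len(s),s.mean(0))
    if len(t)>5:
        xy=t[:,:2]-t[:,:2].mean(0);u,sv,v=np.linalg.svd(xy);print('dir',np.degrees(np.arctan2(v[0,1],v[0,0])),np.ptp(xy@v.T,0))
    M=C[r2:r3,c2:c3].reshape(-1,3)
    b=M[(M[:,2]>.125)&(M[:,2]<.15)];print('wheelbar',len(b),b.mean(0) if len(b) else '')
    q=M[(M[:,2]>.055)&(M[:,2]<.065)&(M[:,1]>-.15)];print('collar',len(q),q.min(0),q.max(0))
    cr=p[r2:r3,c2:c3];out.append(cv2.resize(cr,(390,300),interpolation=cv2.INTER_CUBIC))
    cr=p[r0:r1,c0:c1];out.append(cv2.resize(cr,(390,300),interpolation=cv2.INTER_CUBIC))
save('crop1.png',np.vstack([np.hstack(out[:2]),np.hstack(out[2:])]))
E
```

```text
scene bluetop 140 [0.6087 0.1812 0.1288] [0.0534 0.0949 0.1318]
bar 279 [0.5946 0.1904 0.1291]
dir 174.60432084459424 [0.053  0.0197]
wheelbar 170 [ 0.4888 -0.2114  0.1316]
collar 410 [ 0.4749 -0.0815  0.055 ] [0.5622 0.0064 0.0619]
side bluetop 117 [0.6132 0.1764 0.1324] [0.0526 0.0943 0.1343]
bar 122 [0.6062 0.1857 0.1423]
dir 171.9198433737139 [0.0529 0.0196]
wheelbar 342 [ 0.4862 -0.0195  0.1322]
collar 402 [ 0.4743 -0.0831  0.0551] [0.5618 0.0053 0.0649]
```

View pics/crop1.png

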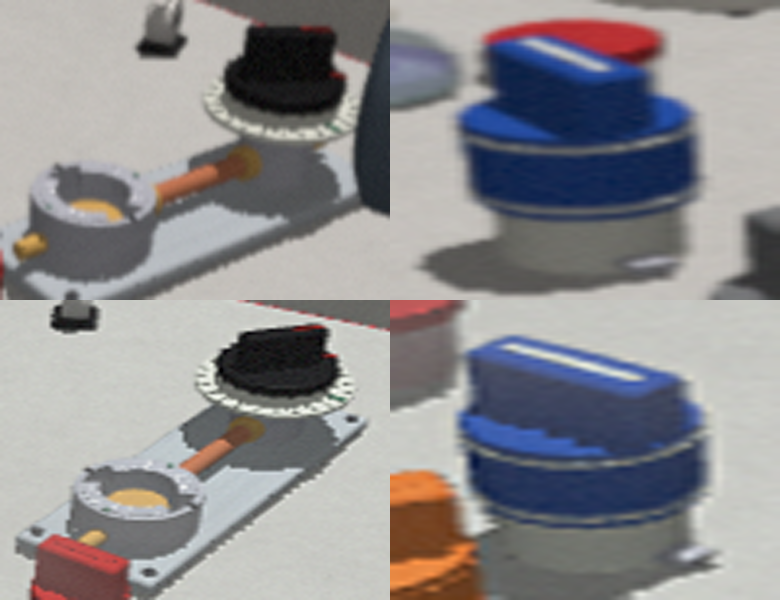

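```bash
cat >> h.py <<'E'
def yaw(o=None):
    o=o or get_obs(); x=R.from_quat(o['tool_rot']).as_matrix()[:,0]; return np.degrees(np.arctan2(x[1],x[0]))
def delta(p,y=None,p0=None):
    o=get_obs(); M=R.from_quat(o['tool_rot']).as_matrix()
    t=M.T@(np.array(p)-(o['position'] if p0 is None else p0))/0.025
    rv=None
    if y is not None:
        ry=np.radians(y); Mt=np.array([[np.cos(ry),np.sin(ry),0],[np.sin(ry),-np.cos(ry),0],[0,0,-1]])
        rv=np.degrees(R.from_matrix(M.T@Mt).as_rotvec())
    print('pos',o['position'],'yaw',yaw(o),'delta',t,'rot',rv,'t',o['time'])
E
python3 - <<'E'
from h import *
delta([0.44,-0.13,0.30],0)
p,d=camera('wrist');save('wrist0.png',p);i=camera_info('wrist');print(i)
E
```

```text
pos [ 0.2473 -0.574   0.2225] yaw -66.69207513163579 delta [-13.2596 -14.1044  -3.0984] rot [  0.0001   0.0011 -66.6921] t 1.7
{'mtx': array([[368.9567,   0.    , 282.9565],
       [  0.    , 368.9567, 208.5971],
       [  0.    ,   0.    ,   1.    ]]), 'origin': array([ 0.3087, -0.5478,  0.3853]), 'rotation': array([ 0.8287, -0.5459, -0.068 ,  0.1031])}
```

View pics/wrist0.png

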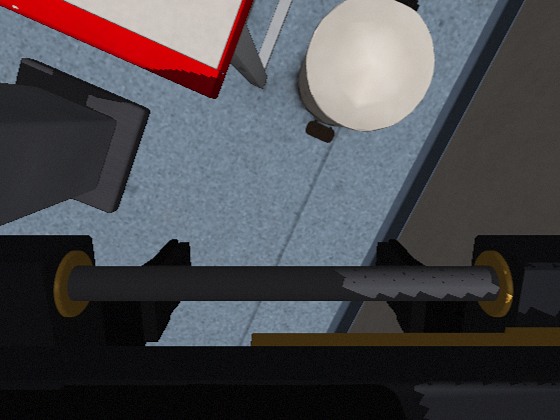

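```bash
python3 - <<'E'
from h import *
delta([0.49,-0.28,0.30],0)
E
```

```text
pos [ 0.2473 -0.574   0.2225] yaw -66.69119534217161 delta [ -6.9588 -13.568   -3.099 ] rot [  0.0028  -0.0013 -66.6912] t 1.75
```

Request:
carry_out(deltas=[[-1,-0.9,-1.7,-0.6,0,0,-8.4],[-1,-1.8,-3.4,-1.2,0,0,-16.7],[-1,-2.6,-5.1,-1.8,0,0,-25],[-1,-3.5,-6.8,-2.4,0,0,-33.4],[-1,-4.4,-8.5,-3.0,0,0,-41.7],[-1,-5.2,-10.2,-3.1,0,0,-50],[-1,-6.1,-11.9,-3.1,0,0,-58.4],[-1,-7,-13.6,-3.1,0,0,-66.7]])

```text
time: 2.55
position: [0.4915, -0.2772, 0.3006]
tool_rot: [1.0, 0.003, 0.0, 0.0]
ft_force: [0.5, -0.3, -0.2]
grip_width: 0.087
```

```bash
python3 - <<'E'
from h import *
delta([0.49,-0.28,0.30],0)
i=camera_info('wrist');p,d=camera('wrist');save('wrist1.png',p)
np.savez('/tmp/w1',p=p,d=d,**{k:np.array(i[k]) for k in ['mtx','origin','rotation']})
for t in ['socket','handwheel_grip','handwheel_pointer','valve_mark']:
  for x in spot_in('wrist',t)[:2]:
    print(t,np.array(x['pixel']),round(x['score'],2), w(i,d,*x['pixel']))
delta([0.49,-0.28,0.30],0)
E
```

```text
pos [ 0.4915 -0.2772  0.3006] yaw 0.344652162144891 delta [-0.0589  0.1135  0.0251] rot [ 0.0444 -0.0547  0.3446] t 2.55
socket [ 88.4 291. ] 0.73 [ 0.4988 -0.1864  0.1011]
handwheel_grip [122.3 285.6] 0.66 [ 0.4937 -0.2167  0.1352]
handwheel_pointer [120.2 281.5] 0.84 [ 0.4902 -0.2149  0.1377]
valve_mark [ 91.4 290.6] 0.93 [ 0.4985 -0.189   0.0999]
pos [ 0.4902 -0.2788  0.3001] yaw 0.008224695099627486 delta [-0.0087  0.0474  0.0022] rot [0.038  0.0233 0.0082] t 2.8
```

View pics/wrist1.png

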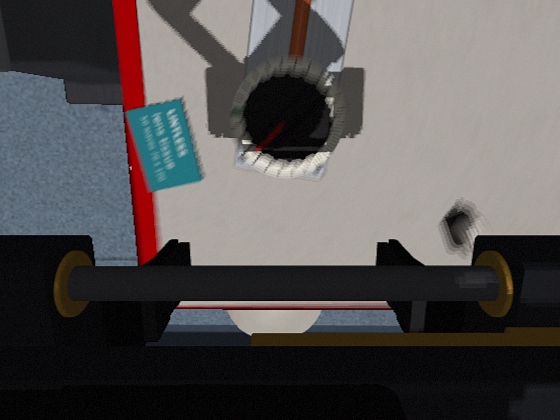

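```bash
python3 - <<'E'
from h import *
i=camera_info('wrist');p,d=camera('wrist');save('wrist2.png',cv2.resize(p[30:210,190:390],None,fx=3,fy=3,interpolation=cv2.INTER_CUBIC))
np.savez('/tmp/w2',p=p,d=d,**{k:np.array(i[k]) for k in ['mtx','origin','rotation']})
C=cloud(i,d).reshape(-1,3);c=p.reshape(-1,3).astype(int)
def circ(m,n):
    S=C[m];print(n,len(S),S.mean(0),S.min(0),S.max(0),(S.min(0)+S.max(0))/2);return S
near=(abs(C[:,0]-.49)<.08)&(abs(C[:,1]+.215)<.09)
b=circ(near&(C[:,2]>.128)&(C[:,2]<.142),'bar')
circ(near&(C[:,2]>.094)&(C[:,2]<.106),'disc')
xy=b[:,:2]-b[:,:2].mean(0);v=np.linalg.svd(xy,full_matrices=False)[2];print('bar dir',np.degrees(np.arctan2(v[0,1],v[0,0])),np.ptp(xy@v.T,0))
rect=cv2.minAreaRect((b[:,:2]*1000).astype(np.float32));print(rect)
red=circ(near&(c[:,0]>c[:,1]+60)&(c[:,0]>c[:,2]+60)&(C[:,2]>.09)&(C[:,2]<.125),'red')
g=circ(near&(c[:,1]>c[:,0]+25)&(c[:,1]>c[:,2]+10),'green')
# circle fit via wheel disc edge points
delta([0.49,-0.1,0.30],0)
E
```

```text
bar 1532 [ 0.4936 -0.2175  0.136 ] [ 0.4657 -0.244   0.1301] [ 0.5205 -0.1916  0.1394] [ 0.4931 -0.2178  0.1347]
disc 5032 [ 0.4929 -0.2166  0.1005] [ 0.4492 -0.2619  0.0962] [ 0.5375 -0.1735  0.1033] [ 0.4933 -0.2177  0.0998]
bar dir -136.55478421021562 [0.064 0.018]
((493.29736328125, -217.92276000976562), (64.04358673095703, 17.95380973815918), 43.33053207397461)
red 29 [ 0.4652 -0.2447  0.1014] [ 0.4612 -0.2472  0.1002] [ 0.469  -0.2423  0.103 ] [ 0.4651 -0.2447  0.1016]
green 3 [ 0.4432 -0.2121  0.0789] [ 0.4388 -0.2122  0.0785] [ 0.448  -0.2121  0.0794] [ 0.4434 -0.2121  0.0789]
pos [ 0.4898 -0.2795  0.3   ] yaw -0.07130083022403043 delta [-0.0028 -7.1791 -0.0033] rot [ 0.0287  0.024  -0.0713] t 2.85
```

View pics/wrist2.png

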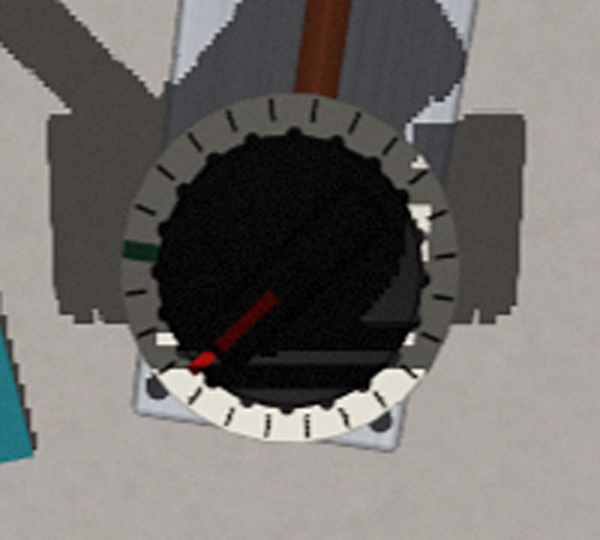

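Request:
carry_out(deltas=[[-1,0.3,-1.8,0,0,0,0],[-1,0.6,-3.6,0,0,0,0],[-1,0.9,-5.4,0,0,0,0],[-1,1.2,-7.2,0,0,0,0],[-1,1.2,-7.2,0,0,0,0],[-1,1.2,-7.2,0,0,0,0]])

```text
time: 3.45
position: [0.5201, -0.0995, 0.3002]
tool_rot: [1.0, -0.0, 0.0, 0.0]
ft_force: [-0.6, -0.6, -0.5]
grip_width: 0.0871
```

```bash
python3 - <<'E'
from h import *
i=camera_info('wrist');p,d=camera('wrist');save('wrist3.png',p)
save('wrist3b.png',cv2.resize(p[30:210,190:390],None,fx=3,fy=3,interpolation=cv2.INTER_CUBIC))
C=cloud(i,d).reshape(-1,3);c=p.reshape(-1,3).astype(int)
near=(abs(C[:,0]-.518)<.06)&(abs(C[:,1]+.0385)<.06)
S=C[near&(C[:,2]>.055)&(C[:,2]<.066)];print(len(S),S.mean(0),(S.min(0)+S.max(0))/2,np.ptp(S,axis=0),cv2.minEnclosingCircle((S[:,:2]*1000).astype(np.float32)))
g=near&(c[:,1]>c[:,0]+25)&(c[:,1]>c[:,2]+10)&(C[:,2]>.04);print(C[g])
delta([0.60,0.16,0.30],83)
E
```

```text
2967 [ 0.5196 -0.0384  0.0604] [ 0.5197 -0.0397  0.0591] [0.0869 0.0861 0.0077] ((519.6196899414062, -39.77988815307617), 43.89944839477539)
[[ 0.5138 -0.077   0.0616]
 [ 0.5149 -0.0769  0.0629]
 [ 0.5127 -0.0781  0.062 ]
 [ 0.5137 -0.0782  0.0605]
 [ 0.5148 -0.0782  0.0609]
 [ 0.5159 -0.0782  0.0606]
 [ 0.5127 -0.0791  0.0622]
 [ 0.5137 -0.0794  0.0601]
 [ 0.5148 -0.0793  0.0608]
 [ 0.5159 -0.0793  0.0607]
 [ 0.5138 -0.0802  0.0623]
 [ 0.5148 -0.0803  0.0618]]
pos [ 0.5202 -0.1003  0.3001] yaw -0.09162622818152631 delta [  3.1762 -10.4175  -0.0052] rot [  0.0533   0.0351 -83.0916] t 3.5
```

View pics/wrist3b.png

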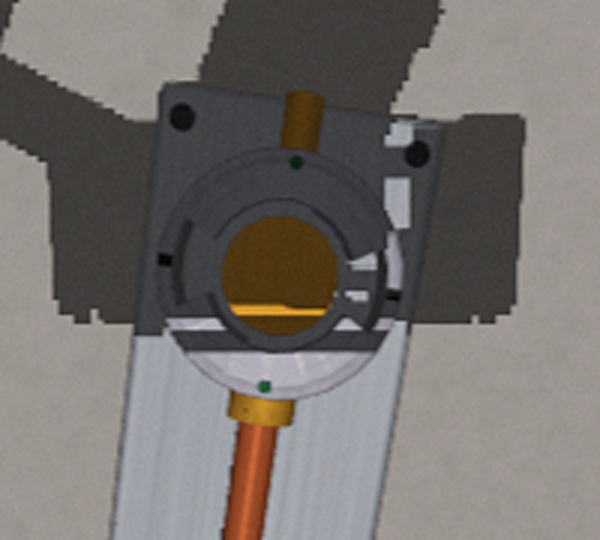

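View pics/wrist3.png

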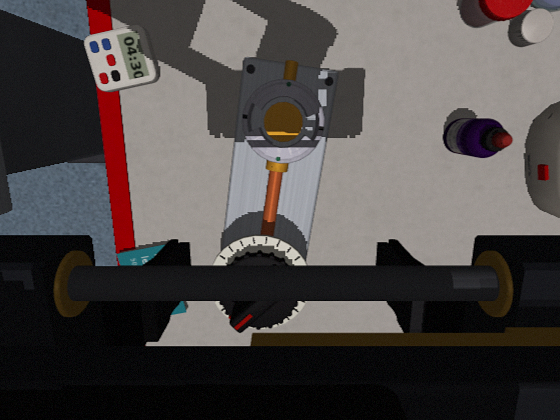

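```bash
python3 - <<'E'
from h import *
i=camera_info('wrist')
f=lambda x,y:(30+(y+.5)/3-.5,190+(x+.5)/3-.5)
P={}
for n,q in dict(N=(296,162),S=(264,386),W=(166,260),E=(393,297)).items():
    P[n]=onz(i,*f(*q),.0605);print(n,P[n])
print((P['N']+P['S'])/2,(P['W']+P['E'])/2)
a=P['N']-P['S'];b=P['E']-P['W'];print(np.degrees(np.arctan2(a[1],a[0]))-90,np.degrees(np.arctan2(b[1],b[0])))
E
```

```text
N [ 0.5261 -0.0023  0.0605]
S [ 0.5146 -0.0794  0.0605]
W [ 0.4803 -0.035   0.0605]
E [ 0.5606 -0.048   0.0605]
[ 0.5204 -0.0409  0.0605] [ 0.5205 -0.0415  0.0605]
-8.499407476979897 -9.169732150820439
```

Request:
carry_out(deltas=[[-1,0.4,-1.4,0,0,0,-8.5],[-1,0.6,-2.8,0,0,0,-17],[-1,0.8,-4.2,0,0,0,-25.5],[-1,1.0,-5.6,0,0,0,-34],[-1,1.2,-7,0,0,0,-42.5],[-1,1.4,-8.4,0,0,0,-51],[-1,1.5,-9.8,0,0,0,-59.5],[-1,1.6,-10.8,0,0,0,-68]])

```text
time: 4.3
position: [0.5613, 0.1707, 0.2999]
tool_rot: [0.828, 0.561, 0.0, 0.0]
ft_force: [-0.2, -0.5, 0.3]
grip_width: 0.0866
```

Request:
carry_out(deltas=[[-1,0,0,0,0,0,-8],[-1,0,0,0,0,0,-15],[-1,0,0,0,0,0,-15],[-1,0,0,0,0,0,-15]])

```text
time: 4.7
position: [0.561, 0.1694, 0.2999]
tool_rot: [0.751, 0.661, -0.0, 0.0]
ft_force: [1.1, -0.5, 0.1]
grip_width: 0.087
```

```bash
python3 - <<'E'
from h import *
i=camera_info('wrist');p,d=camera('wrist');save('wrist4.png',p)
C=cloud(i,d).reshape(-1,3);c=p.reshape(-1,3).astype(int)
near=(abs(C[:,0]-.61)<.06)&(abs(C[:,1]-.179)<.06)
S=C[near&(C[:,2]>.124)&(C[:,2]<.14)];print(len(S),S.mean(0))
print(cv2.minAreaRect((S[:,:2]*1000).astype(np.float32)))
for t in ['blue_cartridge_bar']:
  for x in spot_in('wrist',t)[:2]:
    print(t,np.array(x['pixel']),round(x['score'],2), w(i,d,*x['pixel']))
delta([0.611,0.179,0.1],83)
E
```

```text
994 [0.6116 0.1744 0.1319]
((612.85595703125, 174.38108825683594), (19.93595314025879, 46.874656677246094), 80.9471435546875)
blue_cartridge_bar [111.2 224.7] 0.85 [0.4852 0.1282 0.1326]
blue_cartridge_bar [228.9 294.6] 0.74 [0.5986 0.1753 0.1326]
pos [0.5607 0.17   0.3   ] yaw 82.78466099688998 delta [0.611  1.9489 7.9999] rot [ 0.0014  0.0057 -0.2153] t 4.8
```

View pics/wrist4.png

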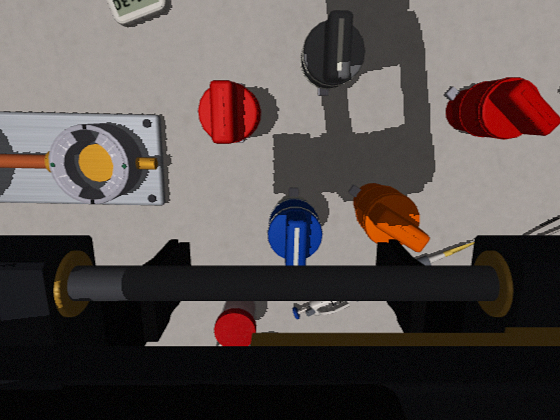

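Request:
carry_out(deltas=[[-1,0.2,1.3,0,0,0,0],[-1,0.4,2.4,0,0,0,0],[-1,0.4,2.4,0,0,0,0],[-1,0.4,2.4,0,0,0,0]])

```text
time: 5.2
position: [0.621, 0.1733, 0.2995]
tool_rot: [0.75, 0.662, -0.001, -0.0]
ft_force: [-0.5, -0.4, 0.4]
grip_width: 0.0871
```

```bash
python3 - <<'E'
from h import *
i=camera_info('wrist');p,d=camera('wrist');save('wrist5.png',p)
C=cloud(i,d).reshape(-1,3);c=p.reshape(-1,3).astype(int)
near=(abs(C[:,0]-.61)<.045)&(abs(C[:,1]-.179)<.045)
S=C[near&(C[:,2]>.124)&(C[:,2]<.14)];print(len(S),S.mean(0))
print(cv2.minAreaRect((S[:,:2]*1000).astype(np.float32)))
S=C[near&(C[:,2]>.09)&(C[:,2]<.1)];print('shoulder',len(S),S.mean(0),cv2.minEnclosingCircle((S[:,:2]*1000).astype(np.float32)))
near=(abs(C[:,0]-.52)<.06)&(abs(C[:,1]+.04)<.06)
S=C[near&(C[:,2]>.055)&(C[:,2]<.066)];print('collar',len(S),S.mean(0),cv2.minEnclosingCircle((S[:,:2]*1000).astype(np.float32)))
delta([0.611,0.179,0.1],83)
E
```

```text
1243 [0.6154 0.1741 0.132 ]
((617.0068969726562, 173.8532257080078), (19.974117279052734, 54.492733001708984), 81.14146423339844)
shoulder 1416 [0.6144 0.1741 0.0961] ((616.4360961914062, 174.09378051757812), 29.114654541015625)
collar 3346 [ 0.5189 -0.0389  0.0602] ((519.304931640625, -39.864776611328125), 44.35466003417969)
pos [0.6203 0.1735 0.2996] yaw 82.93747341097699 delta [ 0.1755 -0.3841  7.985 ] rot [-0.0972  0.0202 -0.0625] t 5.25
```

View pics/wrist5.png

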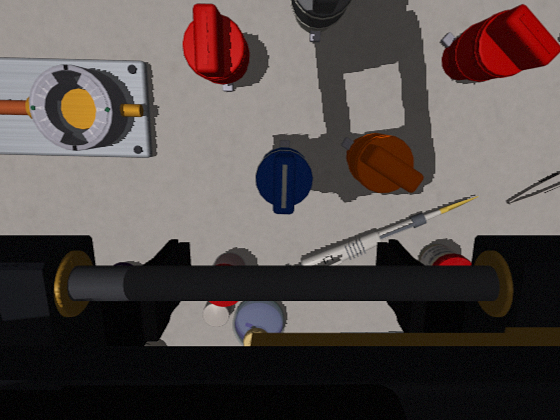

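Request:
carry_out(deltas=[[-1,0,-0.13,1.5,0,0,1.8],[-1,0,-0.13,3.2,0,0,1.8],[-1,0,-0.13,4.9,0,0,1.8],[-1,0,-0.13,6.2,0,0,1.8],[-1,0,-0.13,7.2,0,0,1.8],[-1,0,-0.13,8.0,0,0,1.8],[-1,0,-0.13,8.0,0,0,1.8]], force=40)

```text
time: 5.95
position: [0.6143, 0.174, 0.0973]
tool_rot: [0.759, 0.651, -0.003, -0.002]
ft_force: [-0.6, -0.2, 0.1]
grip_width: 0.0868
```

```bash
python3 - <<'E'
from h import *
delta([0.617,0.174,0.098],81.1)
i=camera_info('side');p,d=camera('side');save('side2.png',cv2.resize(p[150:330,120:360],None,fx=3,fy=3))
E
```

```text
pos [0.6143 0.174  0.0973] yaw 81.18974298297975 delta [ 0.0175  0.1045 -0.0275] rot [-0.4191  0.111   0.0893] t 5.95
```

View pics/side2.png

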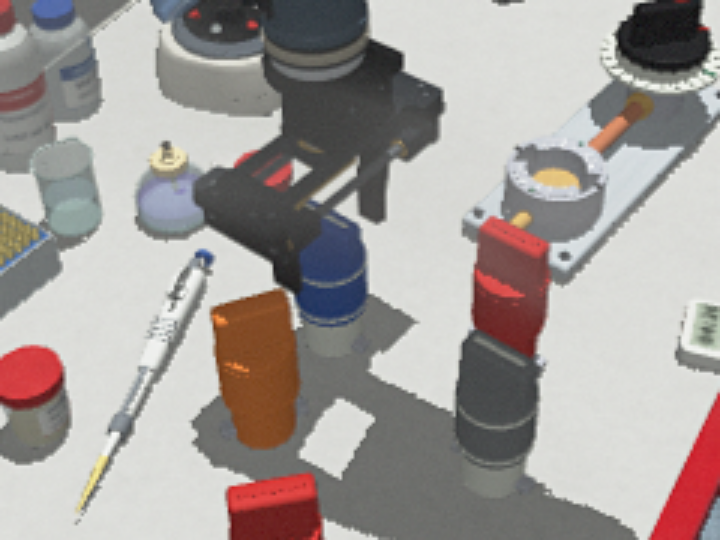

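Request:
carry_out(deltas=[[0.2,0,0.05,0,0,0,0],[1,0,0.1,0,0,0,0],[1,0,0.1,0,0,0,0],[1,0,0.1,0,0,0,0],[1,0,0.1,0,0,0,0],[1,0,0.1,0,0,0,0],[1,0,0.1,0,0,0,0]], force=50)

```text
time: 6.7
position: [0.6202, 0.1739, 0.1001]
tool_rot: [0.759, 0.651, -0.0, -0.0]
ft_force: [0.2, 0.2, 0.6]
grip_width: 0.0389
```

```bash
python3 - <<'E'
from h import *
delta([0.617,0.174,0.098],81.1);print(get_obs()['grip_width'],get_obs()['ft_force'])
E
```

```text
pos [0.6202 0.1739 0.1001] yaw 81.20533740431597 delta [-0.0165 -0.1271  0.0825] rot [-0.008   0.0013  0.1053] t 6.7
0.03888373334833803 [0.2152 0.2242 0.6267]
```

Request:
carry_out(deltas=[[1,0,-0.13,0.06,0,0,0],[1,0,-0.13,0.06,0,0,0],[1,0,-0.13,0.06,0,0,0],[1,0,-0.13,0.06,0,0,0],[1,0,-0.13,0.06,0,0,0],[1,0,-0.13,0.06,0,0,0]])

```text
time: 7.3
position: [0.6169, 0.1744, 0.0983]
tool_rot: [0.759, 0.651, -0.0, -0.0]
ft_force: [-0.4, 0.1, -1.5]
grip_width: 0.0197
```

```bash
python3 - <<'E'
from h import *
delta([0.617,0.174,0.24],81.1);print(get_obs()['grip_width'],get_obs()['ft_force'])
E
```

```text
pos [0.6169 0.1744 0.0983] yaw 81.2105439625758 delta [-0.0149  0.003  -5.6699] rot [-0.0234  0.0105  0.1105] t 7.3
0.019653049422336144 [-0.4163  0.0644 -1.5007]
```

Request:
carry_out(deltas=[[1,0,0,-0.5,0,0,0],[1,0,0,-1.6,0,0,0],[1,0,0,-3,0,0,0],[1,0,0,-4.4,0,0,0],[1,0,0,-5.2,0,0,0],[1,0,0,-5.2,0,0,0],[1,0,0,-5.2,0,0,0]])

```text
time: 8.0
position: [0.6168, 0.1744, 0.2289]
tool_rot: [0.759, 0.651, 0.0, 0.0]
ft_force: [0.1, -0.2, -3.1]
grip_width: 0.0196
```

```bash
python3 - <<'E'
from h import *
o=get_obs();print(o['grip_width'],o['ft_force'])
delta([0.5195,-0.04,0.23],81.2)
E
```

```text
0.019638472521261417 [ 0.0704 -0.2307 -3.0849]
pos [0.6168 0.1744 0.2289] yaw 81.20651644673592 delta [-9.0698 -2.5338 -0.0474] rot [ 0.0241 -0.0078  0.0065] t 8.0
```

Request:
carry_out(deltas=[[1,-0.8,-0.2,0,0,0,0],[1,-2.4,-0.7,0,0,0,0],[1,-4.2,-1.2,0,0,0,0],[1,-6,-1.7,0,0,0,0],[1,-7.6,-2.1,0,0,0,0],[1,-8.6,-2.4,0,0,0,0],[1,-9.07,-2.53,0,0,0,0],[1,-9.07,-2.53,0,0,0,0]])

```text
time: 8.8
position: [0.5188, -0.0408, 0.2274]
tool_rot: [0.76, 0.65, -0.001, -0.001]
ft_force: [0.1, 0.8, -2.1]
grip_width: 0.0199
```

Request:
carry_out(deltas=[[1,0,0,0,0,0,0],[1,0,0,0,0,0,0],[1,0,0,0,0,0,0]])

```text
time: 9.1
position: [0.5203, -0.0388, 0.2284]
tool_rot: [0.759, 0.652, 0.0, -0.0]
ft_force: [0.2, -0.1, -2.0]
grip_width: 0.0198
```

```bash
python3 - <<'E'
from h import *
o=get_obs();print(o['grip_width'],o['ft_force'])
delta([0.5195,-0.04,0.158],81.2)
P=[]
for n in ['scene','side']:
    i=camera_info(n);p,d=camera(n)
    r,c=proj(i,[0.5195,-0.04,0.13])[0].astype(int)
    P.append(cv2.resize(p[r-90:r+90,c-65:c+65],None,fx=3,fy=3,interpolation=cv2.INTER_CUBIC))
i=camera_info('wrist');p,d=camera('wrist');save('wrist6.png',p)
C=cloud(i,d).reshape(-1,3)
near=(abs(C[:,0]-.52)<.045)&(abs(C[:,1]+.04)<.045)
S=C[near&(C[:,2]>.25)&(C[:,2]<.27)];print('top',len(S))
save('both6.png',np.hstack(P))
E
```

```text
0.01975141377001484 [ 0.1801 -0.0795 -2.0203]
pos [ 0.5203 -0.0388  0.2284] yaw 81.31323930830898 delta [-0.054  -0.0255  2.8153] rot [-0.0004 -0.02    0.1132] t 9.1
top 4413
```

View pics/both6.png

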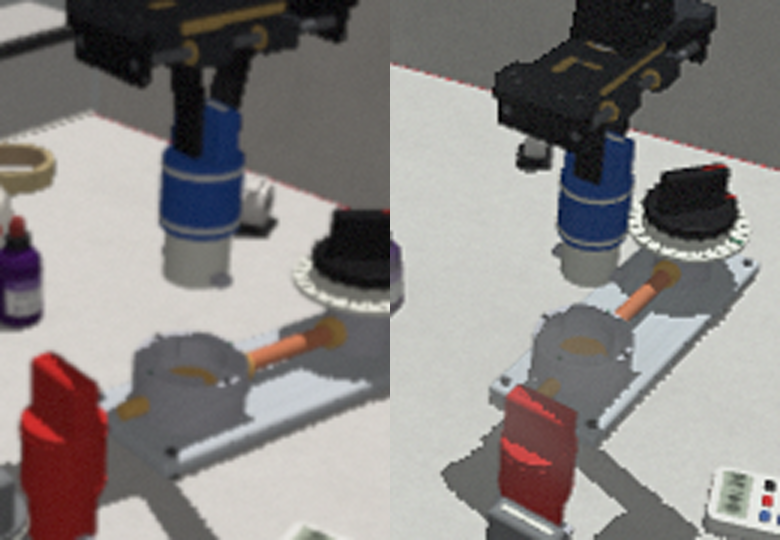

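View pics/wrist6.png

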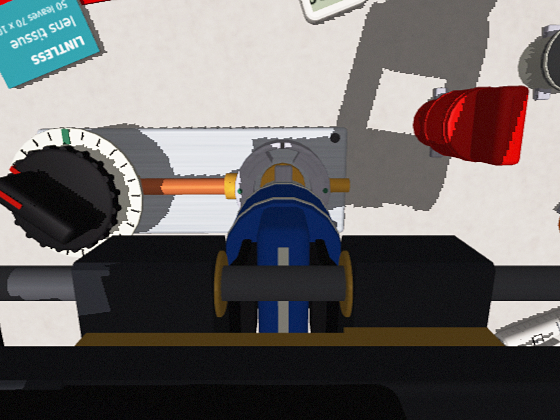

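Request:
carry_out(deltas=[[1,-0.05,-0.03,0.6,0,0,0.1],[1,-0.05,-0.03,1.5,0,0,0.1],[1,-0.05,-0.03,2.3,0,0,0.1],[1,-0.05,-0.03,2.5,0,0,0.1],[1,-0.05,-0.03,2.5,0,0,0.1],[1,-0.05,-0.03,2.5,0,0,0.1]])

```text
time: 9.85
position: [0.5198, -0.0412, 0.1668]
tool_rot: [0.76, 0.65, 0.0, 0.001]
ft_force: [0.5, -0.4, -2.0]
grip_width: 0.0194
```

```bash
python3 - <<'E'
from h import *
o=get_obs();print(o['grip_width'],o['ft_force'])
delta([0.5195,-0.04,0.137],81.2)
P=[]
for n in ['scene','side']:
    i=camera_info(n);p,d=camera(n)
    r,c=proj(i,[0.5195,-0.04,0.08])[0].astype(int)
    P.append(cv2.resize(p[r-50:r+50,c-33:c+33],None,fx=6,fy=6,interpolation=cv2.INTER_CUBIC))
save('both7.png',np.hstack(P)[:600])
E
```

```text
0.01942270612903254 [ 0.5015 -0.4422 -1.9989]
pos [ 0.5198 -0.0412  0.1668] yaw 81.12145867563639 delta [ 0.0462 -0.0199  1.1913] rot [ 0.092   0.0128 -0.0785] t 9.85
```

View pics/both7.png

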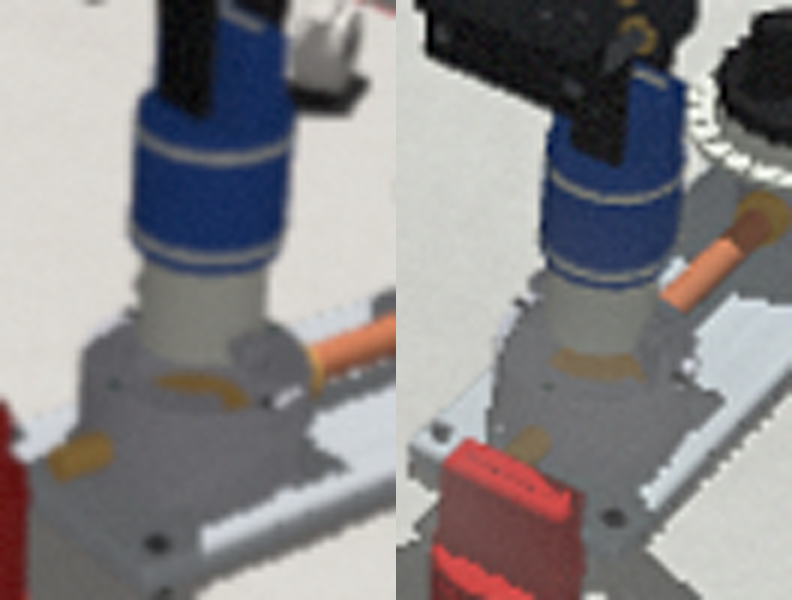

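Request:
carry_out(deltas=[[1,0.03,-0.01,0.3,0,0,0],[1,0.03,-0.01,0.6,0,0,0],[1,0.03,-0.01,0.9,0,0,0],[1,0.03,-0.01,1.1,0,0,0],[1,0.03,-0.01,1.1,0,0,0]])

```text
time: 10.45
position: [0.5185, -0.0402, 0.1382]
tool_rot: [0.76, 0.65, -0.0, -0.001]
ft_force: [-1.6, 0.4, 1.7]
grip_width: 0.0197
```

```bash
python3 - <<'E'
from h import *
o=get_obs();print(o['grip_width'],o['ft_force'],o['moment'])
delta([0.5195,-0.04,0.126],81.2)
E
```

```text
0.01969151950143199 [-1.5886  0.4198  1.6963] [0.1704 0.1694 0.    ]
pos [ 0.5185 -0.0402  0.1382] yaw 81.10281176838342 delta [0.0157 0.0377 0.4877] rot [-0.0803 -0.0135 -0.0972] t 10.45
```

Request:
carry_out(deltas=[[1,0.01,0.02,0.2,0,0,0],[1,0.01,0.02,0.4,0,0,0],[1,0.01,0.02,0.5,0,0,0],[1,0.01,0.02,0.5,0,0,0],[1,0.01,0.02,0.5,0,0,0]])

```text
time: 10.95
position: [0.5191, -0.0402, 0.1273]
tool_rot: [0.76, 0.65, -0.0, 0.0]
ft_force: [-2.9, 0.6, 10.5]
grip_width: 0.0199
```

```bash
python3 - <<'E'
from h import *
o=get_obs();print(o['grip_width'],o['ft_force'],o['moment'])
delta([0.5195,-0.04,0.126],81.2)
E
```

```text
0.019864728425035585 [-2.8945  0.5696 10.5165] [0.077  0.6126 0.0048]
pos [ 0.5191 -0.0402  0.1273] yaw 81.12662473992354 delta [0.0121 0.014  0.0527] rot [-0.0182  0.0222 -0.0734] t 10.95
```

Request:
carry_out(deltas=[[1,0,0,0.03,0,0,3],[1,0,0,0.03,0,0,10],[1,0,0,0.03,0,0,18],[1,0,0,0.03,0,0,26],[1,0,0,0.03,0,0,34],[1,0,0,0.03,0,0,42],[1,0,0,0.03,0,0,46],[1,0,0,0.03,0,0,46]])

```text
time: 11.75
position: [0.5212, -0.0409, 0.1273]
tool_rot: [0.954, 0.301, 0.002, 0.002]
ft_force: [-1.0, 0.5, 10.5]
grip_width: 0.0197
```

```bash
python3 - <<'E'
from h import *
o=get_obs();print(o['grip_width'],o['ft_force'],o['moment'])
delta([0.5195,-0.04,0.126],81.2)
i=camera_info('scene');p,d=camera('scene')
r,c=proj(i,[0.5195,-0.04,0.13])[0].astype(int)
save('s8.png',cv2.resize(p[r-60:r+60,c-60:c+60],None,fx=5,fy=5,interpolation=cv2.INTER_CUBIC))
E
```

```text
0.019737931316228665 [-0.9864  0.514  10.5308] [-0.0849  0.2114 -0.0342]
pos [ 0.5212 -0.0409  0.1273] yaw 35.05723647424877 delta [-0.0328 -0.0685  0.051 ] rot [  0.2741  -0.0428 -46.143 ] t 11.75
```

View pics/s8.png

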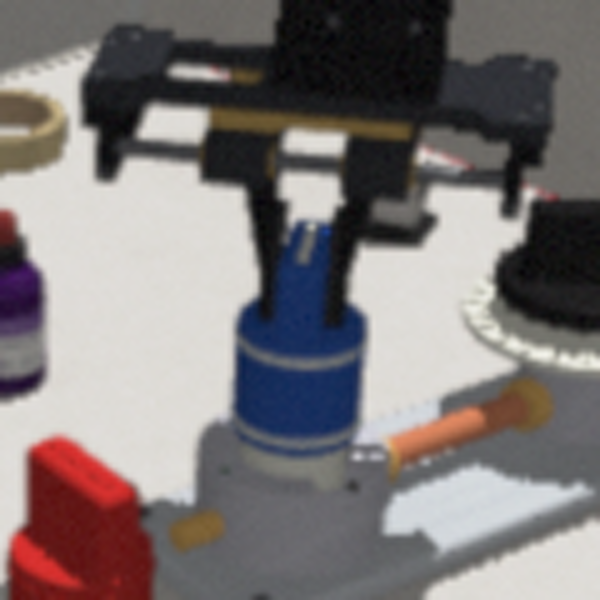

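Request:
carry_out(deltas=[[1,0,-0.03,0.02,0,0,7],[1,0,-0.03,0.02,0,0,15],[1,0,-0.03,0.02,0,0,23],[1,0,-0.03,0.02,0,0,31],[1,0,-0.03,0.02,0,0,39],[1,0,-0.03,0.02,0,0,45],[1,0,-0.03,0.02,0,0,45],[1,0,-0.03,0.02,0,0,45]])

```text
time: 12.6
position: [0.5208, -0.0405, 0.1268]
tool_rot: [0.996, -0.086, 0.002, 0.001]
ft_force: [-1.2, -0.6, 9.8]
grip_width: 0.0195
```

```bash
python3 - <<'E'
from h import *
o=get_obs();print(o['grip_width'],o['ft_force'],o['moment'])
delta([0.5195,-0.04,0.133],-8.7)
E
```

```text
0.019515197843784082 [-1.1785 -0.5959  9.8239] [-0.1947  0.3043 -0.0807]
pos [ 0.5208 -0.0405  0.1268] yaw -9.89320187257203 delta [-0.0526 -0.0097 -0.2481] rot [ 0.0698 -0.2698 -1.1934] t 12.6
```

Request:
carry_out(deltas=[[1,-0.02,0,-0.1,0,0,-0.6],[1,-0.02,0,-0.2,0,0,-0.6],[1,-0.02,0,-0.27,0,0,-0.6],[1,-0.02,0,-0.27,0,0,-0.6],[1,-0.02,0,-0.27,0,0,-0.6]])

```text
time: 13.1
position: [0.5206, -0.0403, 0.133]
tool_rot: [0.997, -0.081, 0.003, 0.001]
ft_force: [0.5, -0.4, 8.0]
grip_width: 0.0198
```

```bash
python3 - <<'E'
from h import *
o=get_obs();print(o['grip_width'],o['ft_force'],o['moment'])
delta([0.5195,-0.04,0.133],-8.7)
E
```

```text
0.019754589691133563 [ 0.4543 -0.3823  7.9598] [-0.2112 -0.1354  0.0301]
pos [ 0.5206 -0.0403  0.133 ] yaw -9.290090231349138 delta [-0.0444 -0.0042 -0.001 ] rot [ 0.0565 -0.2994 -0.5902] t 13.1
```

Request:
carry_out(deltas=[[1,-0.02,0,-0.06,0,0,0],[1,-0.02,0,-0.12,0,0,0],[1,-0.02,0,-0.12,0,0,0],[1,-0.02,0,-0.12,0,0,0]])

```text
time: 13.5
position: [0.5201, -0.0404, 0.1332]
tool_rot: [0.997, -0.081, 0.002, 0.001]
ft_force: [6.3, -3.0, -12.1]
grip_width: 0.0196
```

Request:
carry_out(deltas=[[1,0,0,0.08,0,0,0],[1,0,0,0.08,0,0,0],[0,0,0,0.08,0,0,0],[0,0,0,0.08,0,0,0],[0,0,0,0.08,0,0,0],[0,0,0,0.08,0,0,0]])

```text
time: 14.1
position: [0.5164, -0.0387, 0.132]
tool_rot: [0.997, -0.081, -0.002, -0.0]
ft_force: [-0.8, 0.0, 0.5]
grip_width: 0.0406
```

Request:
carry_out(deltas=[[0,0,0,-0.6,0,0,0],[0,0,0,-2,0,0,0],[0,0,0,-3.6,0,0,0],[0,0,0,-5,0,0,0],[0,0,0,-6,0,0,0],[0,0,0,-6.0,0,0,0],[0,0,0,-6.0,0,0,0]])

```text
time: 14.8
position: [0.5172, -0.039, 0.2824]
tool_rot: [0.997, -0.081, -0.0, -0.0]
ft_force: [0.0, -0.0, -1.0]
grip_width: 0.0436
```

```bash
python3 - <<'E'
from h import *
o=get_obs();print(o['grip_width'],o['ft_force'],o['moment'])
P=[]
for n in ['scene','side']:
    i=camera_info(n);p,d=camera(n)
    r,c=proj(i,[0.5195,-0.04,0.11])[0].astype(int)
    P.append(cv2.resize(p[r-60:r+60,c-40:c+40],None,fx=4.8,fy=4.8,interpolation=cv2.INTER_CUBIC))
    C=cloud(i,d).reshape(-1,3);S=C[(abs(C[:,0]-.52)<.04)&(abs(C[:,1]+.04)<.04)&(C[:,2]>.15)&(C[:,2]<.19)];
    if len(S):print(n,S.mean(0),np.percentile(S[:,2],[50,90]),cv2.minAreaRect((S[:,:2]*1000).astype(np.float32)))
save('both9.png',np.hstack(P))
i=camera_info('wrist');p,d=camera('wrist');save('wrist9.png',p)
delta([0.5195,-0.04,0.133],-8.7)
E
```

```text
0.04355079585219119 [ 0.0239 -0.0087 -0.9983] [-0.007  -0.0908 -0.0278]
scene [ 0.5151 -0.0341  0.1605] [0.162  0.1662] ((518.0928955078125, -38.44074249267578), (55.54541015625, 20.804475784301758), 79.6419906616211)
side [ 0.5166 -0.0342  0.1629] [0.1659 0.1686] ((518.0474243164062, -41.00764465332031), (57.459957122802734, 21.37729263305664), 81.34404754638672)
pos [ 0.5166 -0.039   0.2808] yaw -9.291846342077683 delta [0.1445 0.0249 5.9122] rot [-0.0341  0.2375 -0.5919] t 14.95
```

View pics/both9.png

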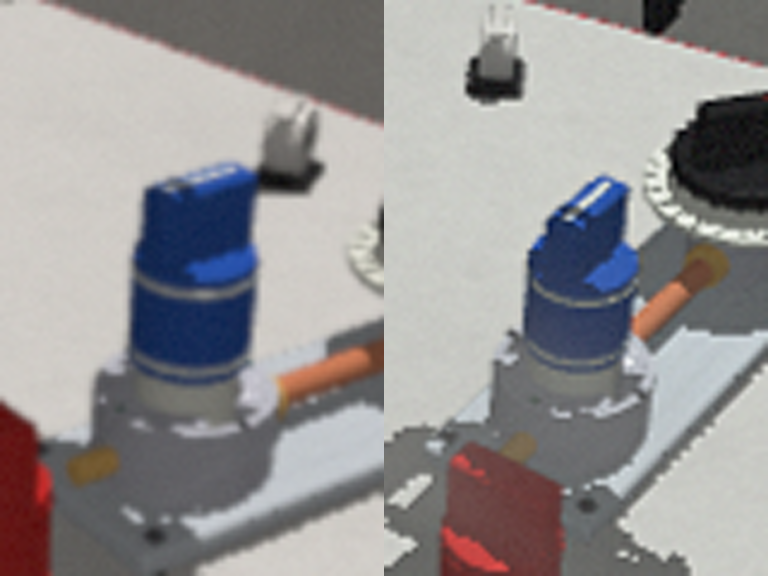

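View pics/wrist9.png

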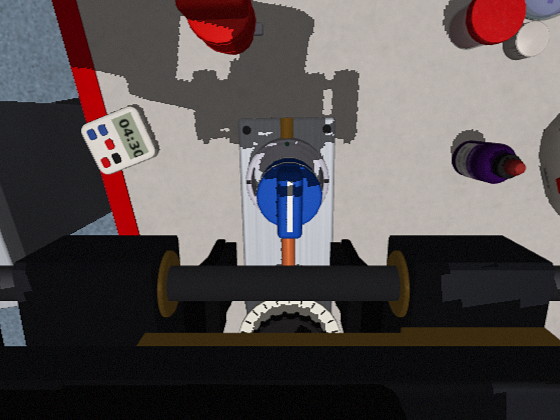

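```bash
python3 - <<'E'
from h import *
delta([0.4933,-0.2177,0.28],-46.65)
E
```

```text
pos [ 0.5166 -0.039   0.2808] yaw -9.291846342077683 delta [0.2335 7.2054 0.0276] rot [ 0.0458  0.2399 37.358 ] t 14.95
```

Request:
carry_out(deltas=[[0,0.05,0.8,0,0,0,5],[0,0.1,2.2,0,0,0,13],[0,0.15,3.8,0,0,0,21],[0,0.2,5.4,0,0,0,29],[0,0.23,6.6,0,0,0,37.4],[-0.6,0.23,7.2,0,0,0,37.4],[-0.6,0.23,7.2,0,0,0,37.4],[-0.6,0.23,7.2,0,0,0,37.4]])

```text
time: 15.75
position: [0.4941, -0.2168, 0.2817]
tool_rot: [0.918, -0.395, -0.001, -0.001]
ft_force: [-0.6, -0.0, 0.6]
grip_width: 0.0597
```

Request:
carry_out(deltas=[[-0.6,0,0,0,0,0,0]])

```text
time: 15.85
position: [0.4944, -0.2162, 0.2822]
tool_rot: [0.919, -0.395, -0.001, -0.0]
ft_force: [-0.3, -0.6, 1.3]
grip_width: 0.0656
```

```bash
python3 - <<'E'
from h import *
print(get_obs()['joint_velocities'])
delta([0.4933,-0.2177,0.103],-46.65)
i=camera_info('wrist');p,d=camera('wrist');save('wrist10.png',p)
C=cloud(i,d).reshape(-1,3);S=C[(abs(C[:,0]-.52)<.04)&(abs(C[:,1]+.04)<.04)&(C[:,2]>.15)&(C[:,2]<.19)];
if len(S):print(S.mean(0),cv2.minAreaRect((S[:,:2]*1000).astype(np.float32)))
delta([0.4933,-0.2177,0.103],-46.65)
E
```

```text
[ 0.0056 -0.0076 -0.0029 -0.0042 -0.0022  0.0044]
pos [ 0.4944 -0.2162  0.2822] yaw -46.53397012106783 delta [0.0222 0.0757 7.1674] rot [-0.017   0.0904  0.116 ] t 15.85
[ 0.5193 -0.054   0.1655] ((519.709228515625, -48.545982360839844), (39.686161041259766, 20.360750198364258), 80.60765838623047)
pos [ 0.4946 -0.2163  0.2824] yaw -46.53076568987323 delta [0.0121 0.0784 7.1765] rot [-0.0136  0.0539  0.1192] t 15.9
```

View pics/wrist10.png

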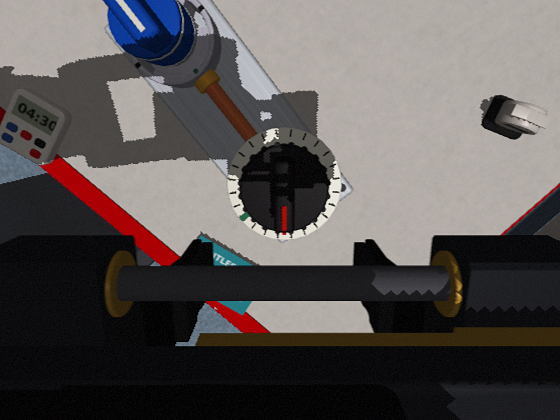

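Request:
carry_out(deltas=[[-0.4,0.01,0.07,1.2,0,0,0],[-0.4,0.01,0.07,2.9,0,0,0],[-0.4,0.01,0.07,4.6,0,0,0],[-0.4,0.01,0.07,6,0,0,0],[-0.4,0.01,0.07,6.8,0,0,0],[-0.4,0.01,0.07,7.05,0,0,0],[-0.4,0.01,0.07,7.05,0,0,0],[-0.4,0.01,0.07,7.05,0,0,0]], force=30)

```text
time: 16.7
position: [0.4945, -0.2194, 0.1075]
tool_rot: [0.918, -0.396, 0.001, 0.0]
ft_force: [0.5, -1.5, -0.3]
grip_width: 0.0608
```

Request:
carry_out(deltas=[[-0.4,0,0,0,0,0,0]])

```text
time: 16.8
position: [0.4945, -0.2198, 0.1078]
tool_rot: [0.918, -0.396, 0.002, 0.0]
ft_force: [-0.2, -0.7, 0.2]
grip_width: 0.0613
```

```bash
python3 - <<'E'
from h import *
o=get_obs();print(o['ft_force'],o['grip_width'])
delta([0.4933,-0.2177,0.105],-46.65)
E
```

```text
[-0.1915 -0.7169  0.212 ] 0.06131932382935641
pos [ 0.4945 -0.2198  0.1078] yaw -46.65913806331694 delta [-0.095  -0.0206  0.1127] rot [-0.0372 -0.1871 -0.0091] t 16.8
```

Correct by (-0.09, -0.02, +0.1) and close.

Request:
carry_out(deltas=[[-0.4,-0.09,-0.02,0.08,0,0,0],[1,-0.09,-0.02,0.08,0,0,0],[1,-0.09,-0.02,0.08,0,0,0],[1,-0.09,-0.02,0.08,0,0,0],[1,-0.09,-0.02,0.08,0,0,0],[1,-0.09,-0.02,0.08,0,0,0],[1,-0.09,-0.02,0.08,0,0,0],[1,-0.09,-0.02,0.08,0,0,0]], force=25)

```text
time: 17.6
position: [0.493, -0.2181, 0.1044]
tool_rot: [0.918, -0.396, 0.001, 0.0]
ft_force: [0.7, -1.4, -1.1]
grip_width: 0.0179
```

Request:
carry_out(deltas=[[1,0,0,0,0,0,0],[1,0,0,0,0,0,0],[1,0,0,0,0,0,0]])

```text
time: 17.9
position: [0.493, -0.2181, 0.1044]
tool_rot: [0.918, -0.396, 0.001, 0.0]
ft_force: [2.2, -3.1, -1.8]
grip_width: 0.0183
```

```bash
python3 - <<'E'
from h import *
o=get_obs();print(o['ft_force'],o['grip_width'],o['moment'],np.degrees(o['q']))
delta([0.4933,-0.2177,0.105],-46.65)
E
```

```text
[ 2.2444 -3.063  -1.8482] 0.018314943604225146 [-0.525  -0.3552 -0.0171] [-35.7412  33.5414 100.5378  -0.0176  45.8064  10.9648]
pos [ 0.493  -0.2181  0.1044] yaw -46.69375387528772 delta [-0.0023 -0.0206 -0.025 ] rot [-0.0093 -0.1147 -0.0437] t 17.9
```

Request:
carry_out(deltas=[[1,0,0,0,0,0,5],[1,0,0,0,0,0,12],[1,0,0,0,0,0,20],[1,0,0,0,0,0,28],[1,0,0,0,0,0,36],[1,0,0,0,0,0,44],[1,0,0,0,0,0,52],[1,0,0,0,0,0,52]])

```text
time: 18.7
position: [0.4928, -0.2176, 0.1044]
tool_rot: [-0.651, 0.759, -0.001, 0.0]
ft_force: [2.2, -1.5, -2.9]
grip_width: 0.0177
```

```bash
python3 - <<'E'
from h import *
o=get_obs();print(o['ft_force'],o['grip_width'],o['moment'])
delta([0.4933,-0.2177,0.105],-46.65)
i=camera_info('wrist');p,d=camera('wrist');save('wrist11.png',p)
E
```

```text
[ 2.2001 -1.4999 -2.864 ] 0.017709267561000108 [-0.2972 -0.4407 -0.0177]
pos [ 0.4928 -0.2176  0.1044] yaw -98.69076465543056 delta [ 0.0021 -0.0194 -0.0251] rot [ -0.0587  -0.0486 -52.0407] t 18.7
```

View pics/wrist11.png

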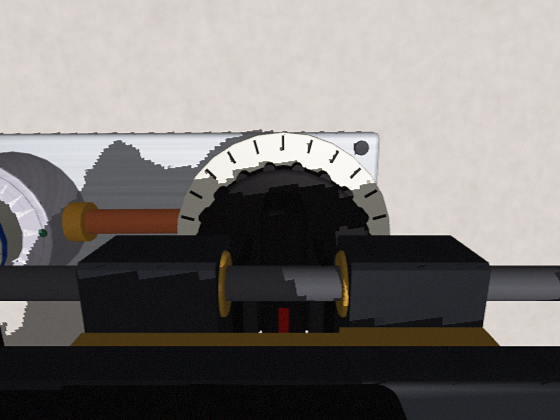

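Request:
carry_out(deltas=[[1,0,0,0,0,0,6],[1,0,0,0,0,0,14],[1,0,0,0,0,0,20],[1,0,0,0,0,0,20],[1,0,0,0,0,0,20]])

```text
time: 19.25
position: [0.4929, -0.2174, 0.1044]
tool_rot: [-0.511, 0.859, -0.0, 0.001]
ft_force: [4.0, -1.1, -2.1]
grip_width: 0.0179
```

```bash
python3 - <<'E'
from h import *
delta([0.4933,-0.2177,0.105],-98.6)
P=[]
for n in ['scene','side']:
    i=camera_info(n);p,d=camera(n)
    r,c=proj(i,[0.4633,-0.2137,0.09])[0].astype(int)
    P.append(cv2.resize(p[r-40:r+40,c-40:c+40],None,fx=4.8,fy=4.8,interpolation=cv2.INTER_CUBIC))
save('both12.png',np.hstack(P))
E
```

```text
pos [ 0.4929 -0.2174  0.1044] yaw -118.50202259782422 delta [ 0.0027 -0.021  -0.0252] rot [ -0.0739   0.0128 -19.902 ] t 19.25
```

View pics/both12.png

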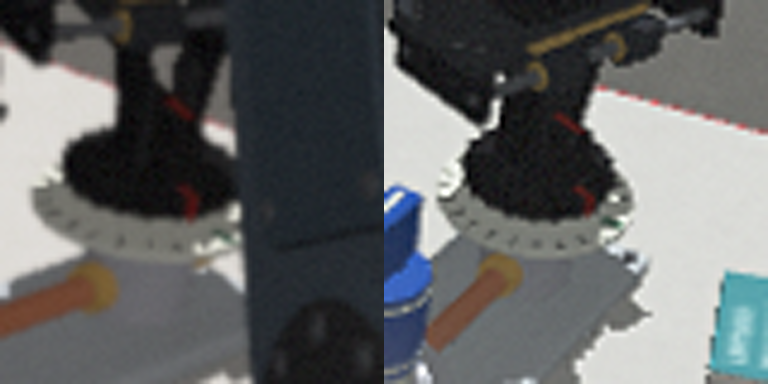

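Pointer is clearly past the green mark (side crop: red at (585,197), green at about (615,225)). Return 20° anticlockwise and release.

Request:
carry_out(deltas=[[1,0,0,0,0,0,-6],[1,0,0,0,0,0,-13],[1,0,0,0,0,0,-18],[1,0,0,0,0,0,-20],[1,0,0,0,0,0,-20],[1,0,0,0,0,0,-20]])

```text
time: 19.95
position: [0.4928, -0.2176, 0.1044]
tool_rot: [-0.651, 0.759, -0.001, 0.0]
ft_force: [3.9, -1.0, -2.9]
grip_width: 0.0181
```

Request:
carry_out(deltas=[[0,0,0,0,0,0,0],[0,0,0,0,0,0,0],[0,0,0,0,0,0,0],[0,0,0,-0.5,0,0,0],[0,0,0,-2,0,0,0],[0,0,0,-3.8,0,0,0],[0,0,0,-5.5,0,0,0],[0,0,0,-7,0,0,0]])

```text
time: 20.75
position: [0.492, -0.2171, 0.2825]
tool_rot: [-0.652, 0.759, -0.001, 0.0]
ft_force: [0.7, 0.0, 0.2]
grip_width: 0.0436
```

Request:
carry_out(deltas=[[-0.5,0,0,0,0,0,0],[-0.5,0,0,0,0,0,0],[-0.5,0,0,0,0,0,0]])

```text
time: 21.05
position: [0.4912, -0.2166, 0.2785]
tool_rot: [-0.651, 0.759, 0.001, -0.0]
ft_force: [-0.7, 0.1, -1.1]
grip_width: 0.0596
```

```bash
python3 - <<'E'
from h import *
o=get_obs();print(o['grip_width'],o['ft_force'])
i=camera_info('wrist');p,d=camera('wrist');save('wrist13.png',p)
C=cloud(i,d).reshape(-1,3);c=p.reshape(-1,3).astype(int)
near=(abs(C[:,0]-.49)<.08)&(abs(C[:,1]+.215)<.09)
b=C[near&(C[:,2]>.128)&(C[:,2]<.142)];print(len(b),cv2.minAreaRect((b[:,:2]*1000).astype(np.float32)))
for m in [near&(c[:,0]>c[:,1]+60)&(c[:,0]>c[:,2]+60)&(C[:,2]>.09)&(C[:,2]<.125),near&(c[:,1]>c[:,0]+25)&(c[:,1]>c[:,2]+10)]:
    print(m.sum(),C[m].mean(0))
P=[]
for n in ['scene','side']:
    ii=camera_info(n);q,d=camera(n)
    r,cc=proj(ii,[0.4633,-0.2137,0.09])[0].astype(int)
    P.append(cv2.resize(q[r-40:r+40,cc-40:cc+40],None,fx=4.8,fy=4.8,interpolation=cv2.INTER_CUBIC))
    C=cloud(ii,d).reshape(-1,3);S=C[(abs(C[:,0]-.52)<.04)&(abs(C[:,1]+.04)<.04)&(C[:,2]>.15)&(C[:,2]<.19)]
    print(n,np.percentile(S[:,2],[50,90]),cv2.minAreaRect((S[:,:2]*1000).astype(np.float32)))
save('both13.png',np.hstack(P))
delta([0.4933,-0.2177,0.105],-98.6)
E
```

```text
0.05960668166305684 [-0.6801  0.13   -1.1475]
1532 ((493.9635009765625, -217.53147888183594), (17.716434478759766, 63.98361587524414), 81.65544128417969)
2 [ 0.4504 -0.2107  0.1003]
22 [ 0.4402 -0.2097  0.0794]
scene [0.162  0.1666] ((517.650146484375, -37.740562438964844), (55.55288314819336, 20.239364624023438), 79.70431518554688)
side [0.1658 0.1687] ((518.8099975585938, -39.2705192565918), (53.958866119384766, 20.43638038635254), 81.19818115234375)
pos [ 0.4914 -0.2168  0.2778] yaw -98.69728615010828 delta [ 0.0357 -0.1028  6.9117] rot [ 0.1866  0.0924 -0.0971] t 21.2
```

View pics/wrist13.png

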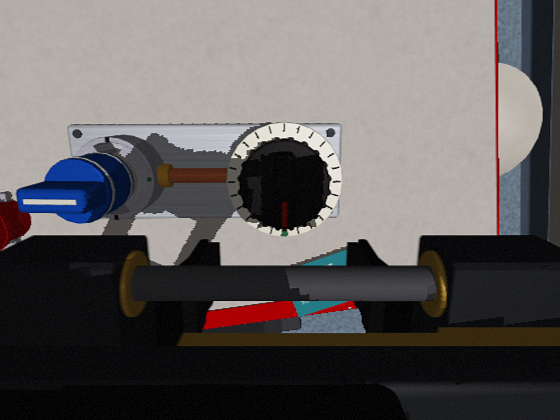

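View pics/both13.png

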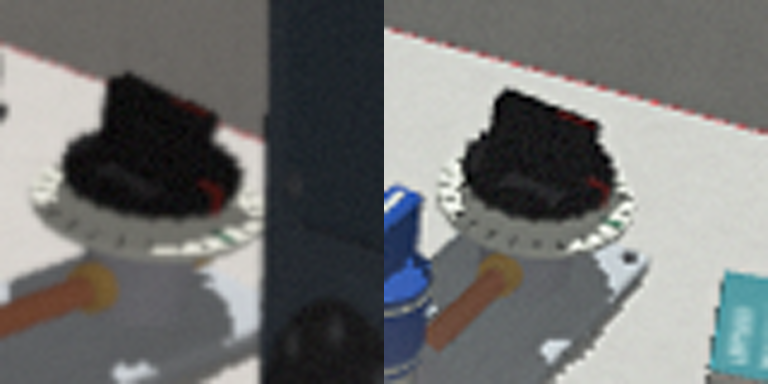

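```bash
python3 -c "
from h import *
print(hand_in())"
```

```text
the job is handed in; nothing more can be done
None
```

I fitted and locked the blue cartridge, set the handwheel to the green mark, and handed the job in at about 21.2 s of the 58 s allowed. `hand_in()` gave no verdict.

**Cartridge:** I gripped its bar, lowered it into the socket in line with the slots and pressed about 11–12.5 mm. That depth comes from the TCP height and the spring force, because there is no direct plunger reading. I turned it 90° clockwise and let it rise. When I pulled up gently it held at about −12 N, so it is caught in the notches.
- **Height:** the bar top reads 0.167–0.169 m, against about 0.167 m expected when locked.
- **Angle:** the bar lies at 80–81°, against the manifold's y at about 81.5°.
- **Position:** the bar centre is within about 3 mm of the socket axis. The scene and side cameras differ by 1–2 mm from each other, and for the earlier bar measurement by up to 8 mm from the wrist camera. I relied on the wrist camera.

**Handwheel:** I turned it about 72° clockwise, to about 20° past the mark, then 20° back anticlockwise and let go.
- **Pointer:** in the last wrist picture the wheel is at −8.35° and the green mark at about −8.25°.
- **Play:** I could not see it directly. The 20° return is more than the roughly 14° of play.

The gripper was clear and touching nothing at hand-in. I did not go near the grey cartridge, the jar or the stain bottle. I did not measure them again at the end.

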